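# Hold a buggy damper at half stroke on the slide tester

## Robot

A 6-joint arm with a two-finger parallel gripper is mounted at the origin on the work surface. World frame = base frame: x ahead of the robot, y to its left, z up, the work surface at z = 0. Lengths are in m, angles in rad, forces in N, time in s.
With the tool pointing down it reaches from about 0.25 to 0.775 m from the base axis. Payload 4 kg.
Tool frame: the origin (TCP) lies midway between the tips of the shut fingers; the grasp point (between the pads) lies 19 mm behind it; z points along the fingers, y is the direction in which the jaws open and shut (so a half turn about z gives the same grasp; the last joint's range is limited). The gripper opens to 94 mm and grips with 3 to 60 N. Pads are 16 mm wide; open, the fingers measure 119 mm over their backs; the gripper's body (75 mm by 177 mm) begins 78 mm behind the grasp point.
Start: joints at [-1.362, 0.087, 1.371, -0, 1.684, -0.103], TCP at [0.169, -0.524, 0.206] pointing down, gripper open.
Joint ranges: [-3.1, 3.1], [-0.76, 2.03], [0.27, 2.55], [-1.08, 4.22], [0.17, 2.65], [-2.57, 2.57]. Speed limits (rad/s): [2.79, 2.79, 3.14, 3.14, 3.14, 3.14].

## Interface

Orientations are given as [roll, pitch, yaw] about the fixed x, y, z axes, in that order (R = Rz(yaw) Ry(pitch) Rx(roll)).
In Python, from bench import robot gives the robot as it stands.
- The arm moves only by the tool servo_tool, never from a script. Its argument "rows" is a list of rows, each a list of 2 entries, a list of its own where there are three numbers: the shift along the tool's x, y, z normalised to -1 to 1, where 1 is 0.08 m, then the turn about the tool's z normalised to -1 to 1, where 1 is pi/2 rad. A call has 1 to 12 rows; each row is the pose to reach, as a shift and turn from the pose commanded when the call began, along the tool's axes at that moment; what a row does not reach only later rows make up. A row lasts 1/12 s, in which the tool goes at most 41.7 mm and 7.16 degrees, less where a joint would pass 70% of its speed; a pose out of reach is approached as far as the arm can. A call with a number of a shift or a turn outside -1 to 1 is refused whole. A call with a gripper value outside its range is refused whole. "grip" is the closure, from -1 (fully open) to 1 (shut), set as the call begins (left out, the last holds). The fingers move at their own pace and stop on an object; the grip force is fixed at half the most. Time passes only in rows, so rows that repeat a pose let the fingers close. It gives the time, the measured TCP pose, the force and the opening at its end, in the units of the state.
- robot.get_obs(): the state, without advancing time (a new reading comes with each control period).
- robot.snapshot(name): name is "scene" or "top"; returns a dict with "pixels" (480x640x3 uint8, red, green, blue), "camera_matrix" (3x3 intrinsics, pixels), "D" ([k1, k2, p1, p2, k3] as OpenCV has them; the pictures are not rectified), "world_from_camera" (4x4, takes a point from camera to world coordinates). Camera axes: x right, y down, z forward; pixel columns grow to the right and rows downward; lengths in m; the calibration is good to about 2 mm. A picture is of the moment at which its call begins. There is no depth.
- robot.close_job(): hands the job in, once; it reports no verdict.
The state is a dict: "time": time; "joint_positions": joint angles; "qvel": joint speeds; "joint_torque": joint torques, N m; "tool_pos": TCP position; "ee_rot": TCP orientation; "wrist_force": force on the tool from outside, world axes, zero at the start; "wrist_torque": the same for the moment, N m; "width": finger opening in m.
Only numpy, scipy, OpenCV 4.12 (cv2) and the standard library are available. Lean on these libraries where they do the work, as an engineer would, in place of code of your own. Each camera call takes 0.05 s, during which the arm holds its last target.

## Task

Take the damper with the yellow spring out of the parts tray and lay it gently in the V-saddles of the slide tester, either way round, between the fixed anchor and the parked carriage, leaving the other parts in the tray and everything else on the table undisturbed. Let go of it, then push the tester's carriage by its handle bar against the spring, without bottoming the damper, until the blue pointer stands at the broad red half-way line. Finish while still holding the carriage steady there, the damper at half stroke, so that the force can be read.

Things in the scene. Friction and masses are not known exactly. Their poses are not given: they have to be found in the camera images.
- shock: Damper with YELLOW coil spring, the part to take: 126 mm eye to eye, about 80 g, lying flat. Origin on its axis at mid-length, 12.5 mm above what it lies on; x along the axis to the rod end. In mm along x: eyelet -63, collars dia 25 from -49 to -31, spring dia 23 from -31 to +33 (grip here near the middle, across the axis; solid from the side), spring cup dia 25 from +33 to +43, rod end to +63.
- shock_rod (a joint): Compression of the yellow damper: 0 at full length, 0.016 half stroke, 0.032 m bottomed. Its spring pushes back with 3 N at first and 0.45 N more per mm (10 N at half stroke).
- cradle (a point): Point of the slide tester, 56 mm above the table, where the middle of the laid damper belongs: on the slide's axis, midway between the anchor face (69 mm to +y) and the parked carriage's push face (69 mm to -y), so a damper has 12 mm to spare. Axes: y along the slide, the way the carriage is pushed, from carriage to anchor; x across; z up. Damper's axis along y, either way round.
- tester: Fixed slide tester: base 124 x 320 mm, axes as cradle, origin under its centre. Two V-saddles (mouth 36 mm wide, upper edges 56 mm above the table) stand before the faces, 40 mm long on the anchor, 42 mm on the carriage; between them 56 mm stay open for fingers, down to guide rods (30 mm either side, tops 32 mm high). Grey readout 72 mm high behind the anchor.
- slide (a joint): Travel of the carriage to +y of cradle: 0 parked, 0.028 half-way, 0.056 m end stop. A light spring returns it. The laid damper starts to be squeezed at 0.012, is at half stroke at 0.028 and bottomed at 0.044. Half-way takes a push of about 14 N; let go, the carriage runs back.
- carriage: Dark carriage on the two guide rods, with push plate, V-saddle, blue pointers and handle bar. Origin on the slide's axis in the plane of its push face, 29 mm above the table; axes as cradle.
- handle (a point): Middle of the carriage's handle: level black round bar, 14 mm dia, 86 mm long, lying ACROSS the slide (along x of cradle), centre 98 mm above the table and 52 mm behind the push face, on two posts 34 mm either side. Grasp from above at the middle, fingers before and behind it; the deck below is 37 mm above the table. Moves with the carriage.
- pointer (a point): Tip of the carriage's blue pointer over the white scale bar on the -x side of the tester; the +x side has a second pointer and scale.
- half_mark (a point): Broad red half-way line on the white scale bar at the -x side, fixed. The carriage is at half travel when the pointer stands over it along the slide; black ticks every 7 mm from 0 to 56 mm of travel.
- tray: grey open parts tray, 230 x 290 mm, walls 4 mm thick and 32 mm high, floor 4 mm above the table; fixed. Origin under its centre, x and y along its sides.
- blue_shock: a damper of the same shape with a BLUE spring, in the tray; not wanted. Origin and axes as shock.
- spur_gear: black spur gear, 50 mm diameter, 10 mm high, in the tray. Origin under its centre.
- wheel_hub: red hexagonal wheel hub, 22 mm, 16 mm high, in the tray. Origin under its centre.
- turnbuckle: steel turnbuckle with black ball ends, 72 mm long, in the tray. Origin at its middle.
- battery_pack: orange and black battery pack 138 x 47 x 25 mm on the table, bystander. Origin under its centre.
- hex_driver: hex driver with aluminium handle, 185 mm long, lying on the table, bystander. Origin at the front of its handle.
- pinion: small brass pinion, 21 mm diameter, 19 mm high, in a corner of the tray. Origin under its centre.
- outdrive: dark steel drive cup with a stub shaft, 18 mm diameter, 26 mm high, in a corner of the tray. Origin under its centre.

How it is judged:
On the way:
1. the yellow-spring damper lies in the saddles between anchor and parked carriage, let go (x of shock in the frame of cradle between -0.005 and 0.005 m and z of shock in the frame of cradle between -0.004 and 0.005 m and angle between the x axis of shock and the y axis of cradle, either way round below 0.1 rad and y of shock in the frame of cradle between -0.01 and 0.01 m and contact force between the fingers and shock below 0.1 N and value of joint shock_rod below 0.004 m and value of joint slide below 0.008 m), for 0.2 s.
At the end, for the whole second after the job is handed in: Carriage still at 28 +- 4 mm of travel, held by the fingers against the spring (over 2 N); the yellow damper lies in both saddles within 5 mm and 0.1 rad of the slide axis, squeezed by the carriage (over 4 N) to 11 to 21 mm of its stroke; the robot does not touch the damper (value of joint slide between 0.024 and 0.032 m and value of joint shock_rod between 0.011 and 0.021 m and velocity of joint slide between -0.01 and 0.01 m/s and x of shock in the frame of cradle between -0.005 and 0.005 m and z of shock in the frame of cradle between -0.004 and 0.005 m and angle between the x axis of shock and the y axis of cradle, either way round below 0.1 rad and y of shock in the frame of cradle between -0.012 and 0.032 m and contact force between carriage and shock above 4 N and contact force between the fingers and carriage above 2 N and contact force between each of the arm, the fingers and shock below 0.1 N); the arm keeps its last pose, push and grip.
It fails at once if the damper is bottomed out (compressed by more than 28 mm) (value of joint shock_rod above 0.028 m).
It fails at once if the damper is dropped (falls free faster than 0.7 m/s) (contact force between anything else and shock below 0.05 N and linear speed of shock above 0.7 m/s).
It fails at once if another part is taken or knocked out of the tray (height (world z) of any of blue_shock, spur_gear, wheel_hub, turnbuckle, pinion, outdrive above 0.08 m or horizontal distance between any of blue_shock, spur_gear, wheel_hub, turnbuckle, pinion, outdrive and tray above 0.19 m).
It fails at once if a bystander on the table is pushed more than 30 mm (distance of any of battery_pack, hex_driver from where it was at the start of the episode above 0.03 m).
It also fails if it takes over 54 s, if anything falls off the work surface, if the arm or the gripper's body presses on something with over 40 N, if the wrist force passes 120 N, or if a joint passes its speed limit or range.

## Working session

There is one attempt and no reset: what is moved stays moved. The work goes in short steps, Python scripts to look and compute and a tool call to move; the robot and the scene stay as the last step left them, time stands still between calls to the robot, and variables do not carry over. Pictures are saved under pics/ and viewed, and the job is handed in when it is done.

Besides the shell and the picture viewer there is one more tool, called after "Emit:" as name(argument=value, ...), one argument or row to a line, values as JSON. servo_tool: Moves the arm, as the interface text tells. Its arguments: {"type":"object","properties":{"rows":{"type":"array"},"grip":{"type":"number"}},"required":["rows"]}

```bash
ls; mkdir -p pics
cat > h.py <<'E'
import numpy as np, cv2, pickle
from bench import robot
def snap(n,tag):
    s=robot.snapshot(n); s={k:np.array(s[k]) for k in s}
    pickle.dump(s,open(f'pics/{tag}.pkl','wb'))
    cv2.imwrite(f'pics/{tag}.png',s['pixels'][:,:,::-1]); return s
def load(tag): return pickle.load(open(f'pics/{tag}.pkl','rb'))
def ray(s,uv):
    p=cv2.undistortPoints(np.array([[uv]],float),s['camera_matrix'],s['D'])[0,0]
    T=s['world_from_camera']; d=T[:3,:3]@np.array([p[0],p[1],1]); return T[:3,3],d/np.linalg.norm(d)
def atz(s,uv,z):
    o,d=ray(s,uv); return o+d*(z-o[2])/d[2]
def tri(s1,a,s2,b):
    o1,d1=ray(s1,a);o2,d2=ray(s2,b)
    t=np.linalg.lstsq(np.c_[d1,-d2],o2-o1,rcond=None)[0]
    p,q=o1+t[0]*d1,o2+t[1]*d2
    return (p+q)/2,np.linalg.norm(p-q)
def proj(s,P):
    T=np.linalg.inv(s['world_from_camera'])
    r=cv2.Rodrigues(T[:3,:3])[0]
    return cv2.projectPoints(np.array(P,float).reshape(-1,3),r,T[:3,3],s['camera_matrix'],s['D'])[0][:,0]
def crop(tag,x0,y0,w,h,f,out):
    im=cv2.imread(f'pics/{tag}.png')[y0:y0+h,x0:x0+w]
    cv2.imwrite(f'pics/{out}.png',cv2.resize(im,None,fx=f,fy=f,interpolation=cv2.INTER_CUBIC))
E
python3 - <<'E'
from h import *
for n in('scene','top'):
    s=snap(n,n+'0'); print(n,s['world_from_camera'].round(3),s['camera_matrix'],s['D'])
o=robot.get_obs(); print(o)
E
```

```text
pics
scene [[-0.158  0.85  -0.503  1.303]
 [ 0.987  0.131 -0.089  0.128]
 [-0.01  -0.511 -0.86   1.431]
 [ 0.     0.     0.     1.   ]] [[502.32683784   0.         317.69656337]
 [  0.         502.32683784 234.34775475]
 [  0.           0.           1.        ]] [0.00366549 0.         0.         0.         0.        ]
top [[-2.000e-02 -9.940e-01  1.040e-01  3.960e-01]
 [-1.000e+00  2.000e-02 -3.000e-03 -1.900e-02]
 [ 1.000e-03 -1.040e-01 -9.950e-01  1.185e+00]
 [ 0.000e+00  0.000e+00  0.000e+00  1.000e+00]] [[469.32636158   0.         318.36623121]
 [  0.         469.32636158 235.53213423]
 [  0.           0.           1.        ]] [0.02852405 0.         0.         0.         0.        ]
{'time': 0.1, 'joint_positions': array([-1.36211559e+00,  8.78890887e-02,  1.37206722e+00, -5.09969362e-06,
        1.68356506e+00, -1.03109588e-01]), 'qvel': array([-0.00081824, -0.00206172, -0.00258108,  0.00078935, -0.00029596,
        0.00011642]), 'joint_torque': array([ 2.71519311e-03, -3.41253054e+01, -3.03300726e+01,  7.20155588e-02,
        3.04091640e-02, -9.78704315e-05]), 'tool_pos': array([ 0.16861057, -0.52302287,  0.20443504]), 'ee_rot': array([-3.13967366e+00, -1.93475620e-04,  3.11789573e-01]), 'wrist_force': array([ 0.05176075,  0.62151306, -0.3065378 ]), 'wrist_torque': array([-0.01708147, -0.04266594, -0.00115976]), 'width': 0.09403497342654211}
```

View pics/scene0.png

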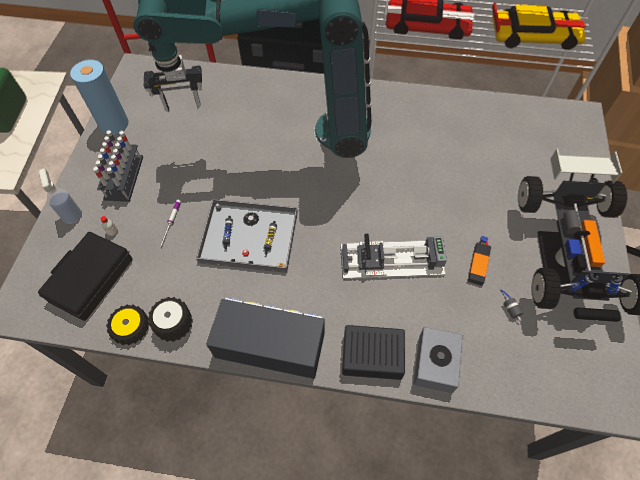

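View pics/top0.png

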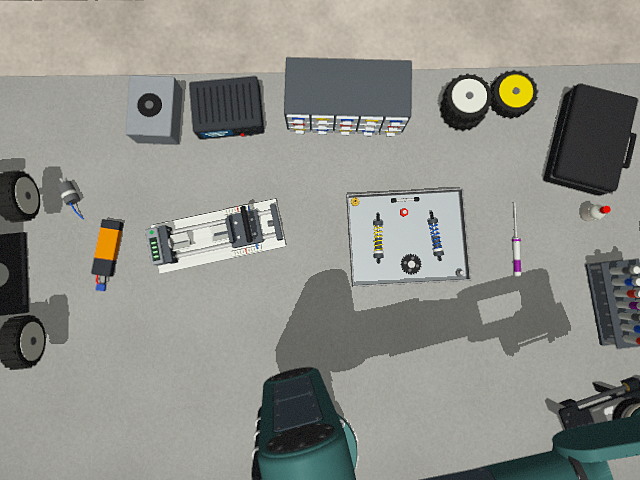

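The top view shows the tray at about (408,236) with the yellow damper at (378,238), and the tester at about (215,235) with its readout/anchor end on the left (+y). I'll enlarge both.

Run:
```python
from h import *
crop('top0',340,180,135,110,5.9,'c1')
crop('top0',140,185,155,95,5.1,'c2')
crop('scene0',190,190,120,90,6.6,'c3')
crop('scene0',330,225,125,65,6.4,'c4')
```

```text
(no output)
```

View pics/c1.png

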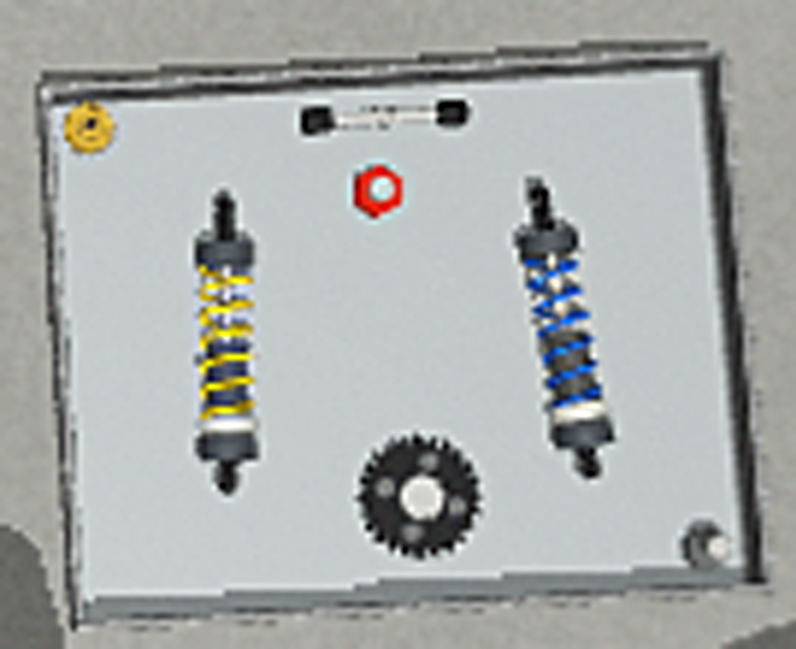

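View pics/c2.png

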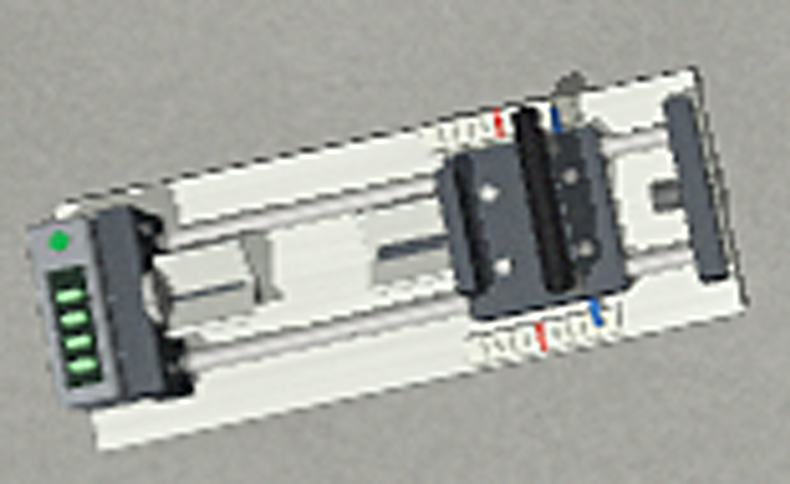

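View pics/c3.png

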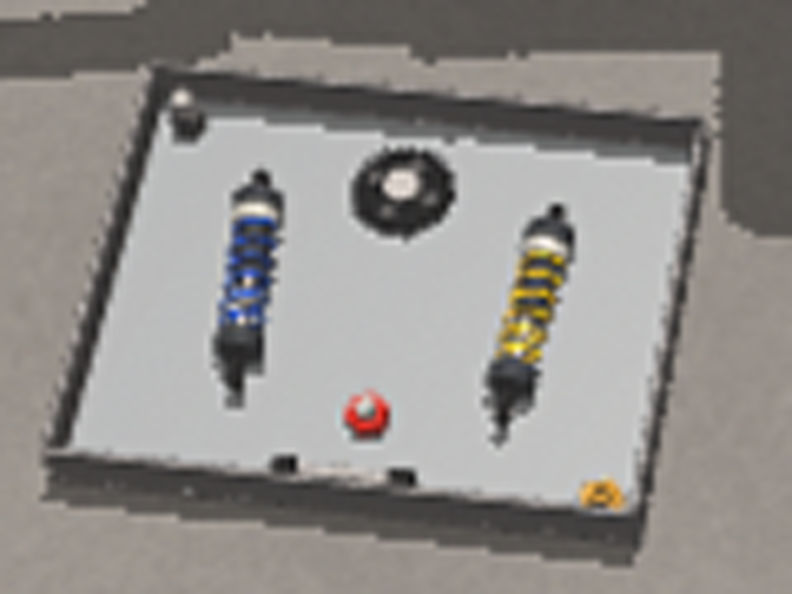

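View pics/c4.png

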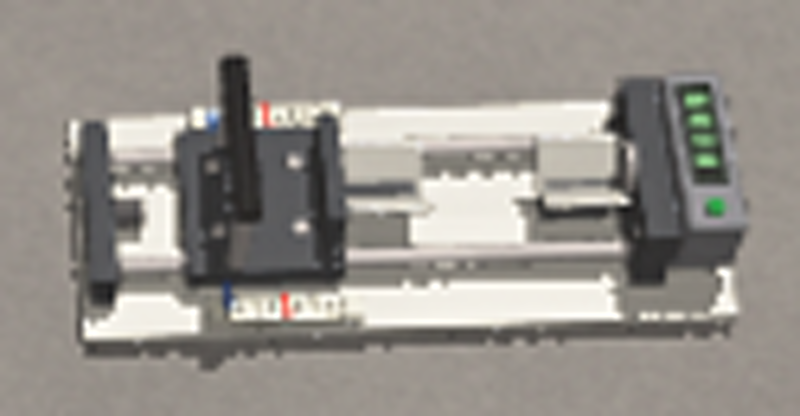

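Run:
```python
from h import *
t=load('top0');s=load('scene0')
T=lambda x,y:(340+x/5.9-.42,180+y/5.9-.42)
S=lambda x,y:(190+x/6.6-.42,190+y/6.6-.42)
T2=lambda x,y:(140+x/5.1-.4,185+y/5.1-.4)
S2=lambda x,y:(330+x/6.4-.42,225+y/6.4-.42)
for n,a,b in [('yel/white',T(228,418),S(545,250)),('yel/cup',T(224,266),S(512,362)),('eye tip',T(227,492),S(557,207)),('rod tip',T(223,190),S(498,440)),
 ('barfar',T2(522,108),S2(248,218)),('barnear',T2(562,290),S2(233,58)),
 ('ptr+x',T2(556,120),S2(227,292)),('ptr-x',T2(595,312),S2(213,118)),('half+x',T2(498,124),S2(286,306)),('half-x',T2(541,335),S2(265,113)),
 ('base c',T2(697,68),S2(85,350)),('base d',T2(97,450),S2(600,95)),
 ('tray a',T(42,88),S(635,520)),('tray b',T(715,55),S(50,460)),('tray c',T(758,580),S(158,72)),('tray d',T(72,625),S(705,122))]:
    p,e=tri(t,a,s,b); print(n,p.round(4),round(e,4))
for p in [T(228,418),T(224,266),T(227,492),T(223,190)]: print(atz(t,p,.0165).round(4))
```

```text
yel/white [ 0.4771 -0.1699  0.0249] 0.0004
yel/cup [ 0.5417 -0.1718  0.0238] 0.0029
eye tip [ 0.4465 -0.1701  0.017 ] 0.0018
rod tip [ 0.5766 -0.1738  0.0071] 0.0012
barfar [0.5834 0.154  0.0984] 0.0025
barnear [0.4988 0.1368 0.0999] 0.0009
ptr+x [0.5888 0.1491 0.0302] 0.0013
ptr-x [0.4942 0.1309 0.0321] 0.0004
half+x [0.5885 0.1784 0.0235] 0.0014
half-x [0.4842 0.1571 0.0269] 0.0018
base c [0.6179 0.0833 0.004 ] 0.0007
base d [0.4396 0.3445 0.0315] 0.0493
tray a [ 0.6189 -0.0961  0.027 ] 0.0016
tray b [ 0.6279 -0.3822  0.0218] 0.0001
tray c [ 0.4052 -0.3868  0.0296] 0.0014
tray d [ 0.3923 -0.103   0.0291] 0.0029
[ 0.4777 -0.1708  0.0165]
[ 0.5424 -0.1713  0.0165]
[ 0.4465 -0.1693  0.0165]
[ 0.5751 -0.1719  0.0165]
```

```bash
cat > ov.py <<'E'
from h import *
def overlay(tag,P,yaw,slide=0):
    s=load(tag); f=4
    c=np.array([[np.cos(yaw),-np.sin(yaw)],[np.sin(yaw),np.cos(yaw)]])
    W=lambda x,y,z:[*(c@[x,y]+P),z]
    im=s['pixels'][:,:,::-1].copy()
    allp=[]
    L=[]
    for sx in(-1,1):
        L.append((W(sx*.018,.029,.056),W(sx*.018,.069,.056),(0,0,255)))
        L.append((W(sx*.018,-.027+slide,.056),W(sx*.018,-.069+slide,.056),(0,0,255)))
        L.append((W(sx*.030,.069,.032),W(sx*.03,-.069,.032),(0,255,0)))
    for dy in(-.007,.007): L.append((W(-.043,-.121+dy+slide,.098),W(.043,-.121+dy+slide,.098),(255,0,255)))
    L.append((W(0,-.063,.056),W(0,.063,.056),(255,0,0)))
    px=[(proj(s,[a,b]),k) for a,b,k in L]
    m=np.vstack([p for p,_ in px]);x0,y0=(m.min(0)-25).astype(int);x1,y1=(m.max(0)+25).astype(int)
    f=min(790/(x1-x0),590/(y1-y0))
    im=cv2.resize(im[y0:y1,x0:x1],None,fx=f,fy=f,interpolation=cv2.INTER_CUBIC)
    for p,k in px:
        q=((p-[x0,y0]+.5)*f).astype(int); cv2.line(im,tuple(map(int,q[0])),tuple(map(int,q[1])),k,1)
    return im
E
python3 - <<'E'
from ov import *
for t in('top0','scene0'): cv2.imwrite(f'pics/ov_{t}.png',overlay(t,np.array([.5171,.2640]),.2))
E
```

```text
(no output)
```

View pics/ov_top0.png

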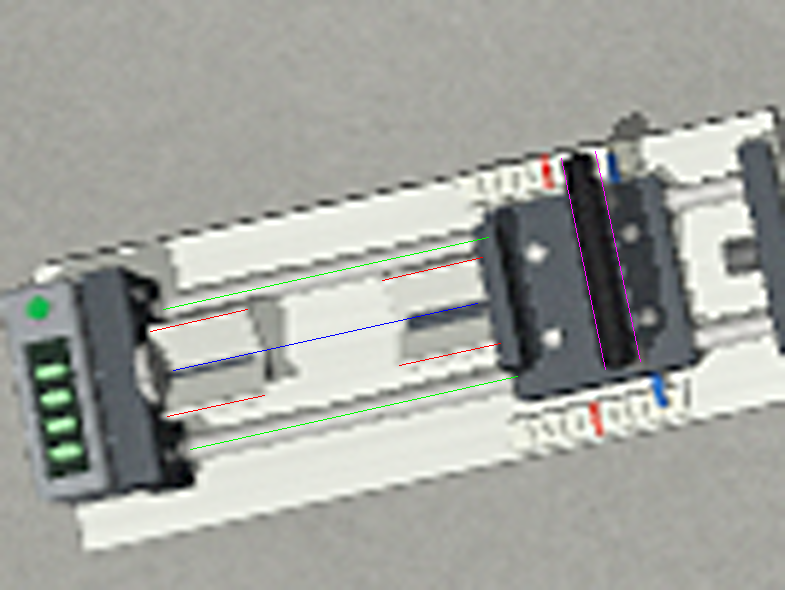

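View pics/ov_scene0.png

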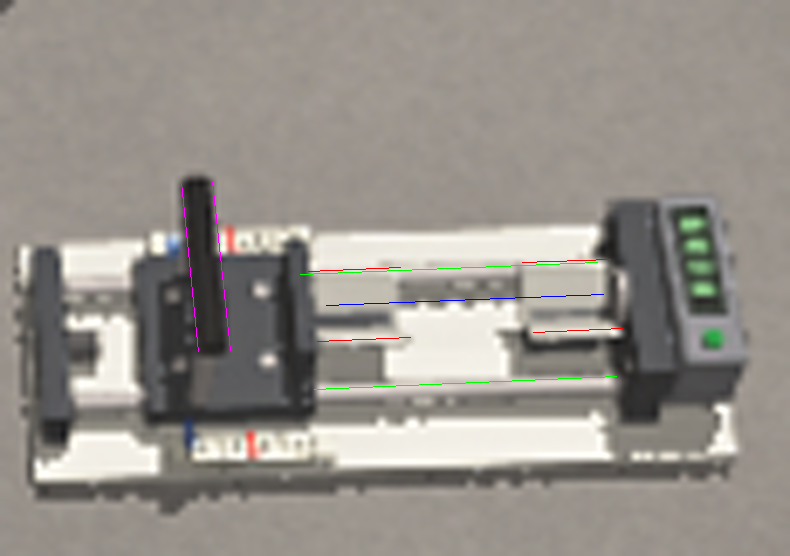

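Both views agree with each other and with the given sizes. The overlay fits: bar height is 0.099 m, bar length 86 mm, and pointer to half-mark 28 mm. The damper is at about (0.510,-0.171) and runs along world x. I'll start approaching it.

Emit:
servo_tool(
  rows=[
    [[0.2,-0.2,0],0.05],
    [[0.4,-0.4,0],0.1],
    [[0.7,-0.7,0],0.16],
    [[1,-1,0],0.21],
  ],
  grip=-0.3,
)

```text
time: 0.43
tool_pos: [0.2203, -0.4217, 0.2045]
ee_rot: [-3.14, 0.0, -0.024]
wrist_force: [0.2, 0.1, 0.2]
width: 0.0707
```

```bash
cat > go.py <<'E'
from h import *
def to(x,y,z,yaw,o=None):
    o=o or robot.get_obs(); p=o['tool_pos']; r=o['ee_rot']
    from scipy.spatial.transform import Rotation as R
    M=R.from_euler('xyz',r).as_matrix()
    d=M.T@(np.array([x,y,z])-p)
    dy=(yaw-r[2]+np.pi)%(2*np.pi)-np.pi
    print('t',round(o['time'],2),'pos',p.round(4),'rpy',r.round(4),'w',round(o['width'],4),'F',o['wrist_force'].round(1))
    print('shift/0.08',(d/.08).round(3),'turn',round(-dy/(np.pi/2),4))
E
python3 -c "
from go import *; to(.51,-.171,.12,-.015)"
```

```text
t 0.43 pos [ 0.2203 -0.4217  0.2045] rpy [-3.1399e+00  5.0000e-04 -2.4000e-02] w 0.0707 F [0.2 0.1 0.2]
shift/0.08 [ 3.545 -3.217  1.06 ] turn -0.0057
```

Emit:
servo_tool(
  rows=[
    [[0.25,-0.22,0],0],
    [[0.5,-0.45,0],0],
    [[0.75,-0.68,0],0],
    [[1,-0.9,0],0],
  ],
)

```text
time: 0.77
tool_pos: [0.3022, -0.3509, 0.2051]
ee_rot: [-3.141, 0.0, -0.018]
wrist_force: [0.6, -0.1, -0.5]
width: 0.0612
```

Emit:
servo_tool(
  rows=[
    [[0.25,-0.22,0],0],
    [[0.5,-0.45,0],0],
    [[0.75,-0.68,0],0],
    [[1,-0.9,0],0],
  ],
)

```text
time: 1.1
tool_pos: [0.3835, -0.2804, 0.205]
ee_rot: [-3.141, 0.001, -0.018]
wrist_force: [-0.2, -0.4, -0.0]
width: 0.061
```

Emit:
servo_tool(
  rows=[
    [[0.25,-0.22,0],0],
    [[0.5,-0.45,0],0],
    [[0.75,-0.68,0],0],
    [[1,-0.9,0],0],
    [[1,-0.9,0],0],
    [[1,-0.9,0],0],
  ],
)

```text
time: 1.6
tool_pos: [0.4643, -0.2104, 0.2047]
ee_rot: [-3.141, 0.002, -0.016]
wrist_force: [-1.2, 0.2, 0.3]
width: 0.061
```

```bash
python3 -c "
from go import *; to(.51,-.171,.06,-.015)"
```

```text
t 1.6 pos [ 0.4643 -0.2104  0.2047] rpy [-3.1413e+00  1.7000e-03 -1.5600e-02] w 0.061 F [-1.2  0.2  0.3]
shift/0.08 [ 0.566 -0.5    1.808] turn -0.0004
```

Emit:
servo_tool(
  rows=[
    [[0.25,-0.2,0.2],0],
    [[0.45,-0.4,0.5],0],
    [[0.57,-0.5,0.8],0],
    [[0.57,-0.5,1],0],
    [[0.57,-0.5,1],0],
    [[0.57,-0.5,1],0],
  ],
)

```text
time: 2.1
tool_pos: [0.5091, -0.1726, 0.1245]
ee_rot: [-3.141, 0.003, -0.019]
wrist_force: [0.2, 0.7, 0.7]
width: 0.0615
```

Run:
```python
from go import *
to(.51,-.171,.007,-.015)
snap('top','top1');snap('scene','scene1')
crop('top1',340,180,135,110,5.9,'d1')
crop('scene1',190,170,120,90,6.6,'d3')
```

```text
t 2.1 pos [ 0.5091 -0.1726  0.1245] rpy [-3.1411e+00  2.9000e-03 -1.9400e-02] w 0.0615 F [0.2 0.7 0.7]
shift/0.08 [ 0.015 -0.02   1.469] turn -0.0028
```

View pics/d1.png

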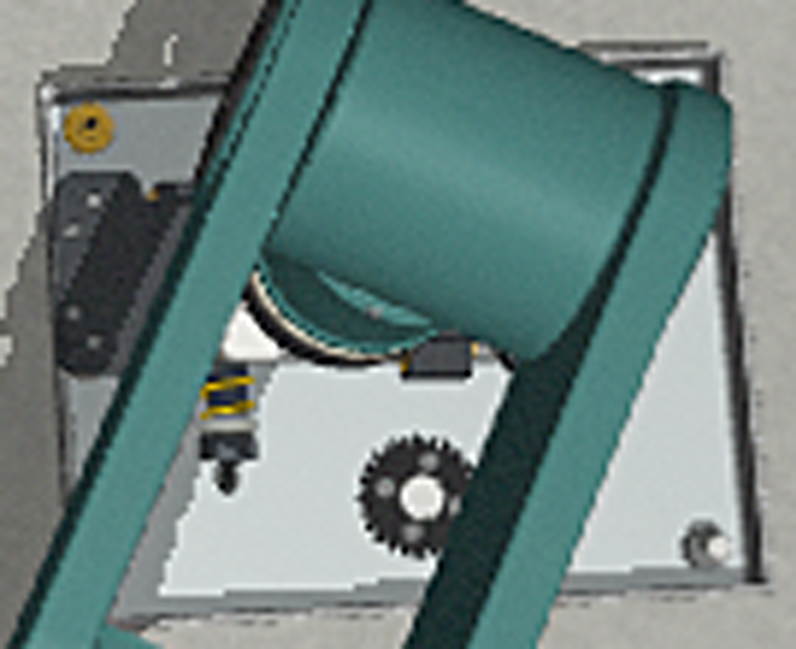

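View pics/d3.png

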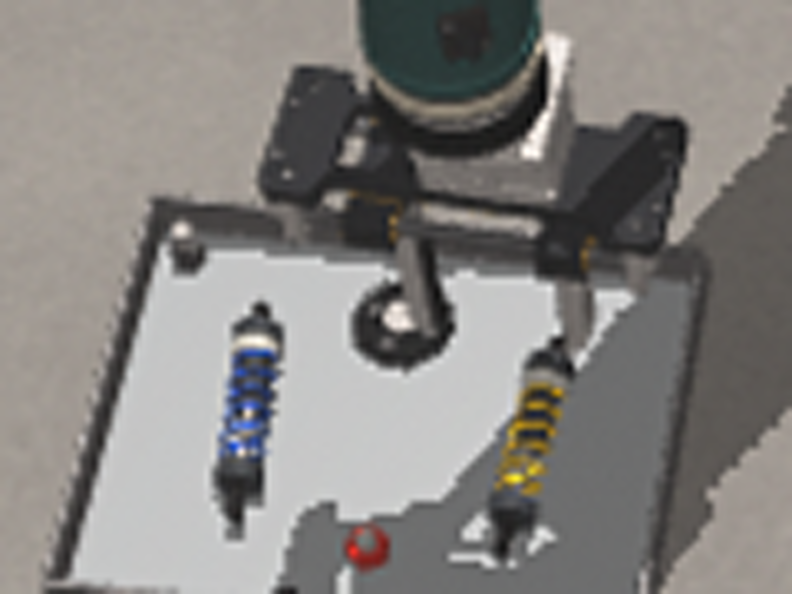

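Emit:
servo_tool(
  rows=[
    [[0.01,-0.02,0.15],0],
    [[0.01,-0.02,0.4],0],
    [[0.01,-0.02,0.65],0],
    [[0.01,-0.02,0.85],0],
    [[0.01,-0.02,1],0],
    [[0.01,-0.02,1],0],
  ],
)

```text
time: 2.7
tool_pos: [0.5095, -0.17, 0.0428]
ee_rot: [-3.14, 0.004, -0.019]
wrist_force: [-0.4, 1.0, -0.9]
width: 0.0611
```

Run:
```python
from go import *
to(.51,-.171,.007,-.019)
s=snap('scene','scene2')
crop('scene2',190,170,120,90,6.6,'d4')
o=robot.get_obs();p=o['tool_pos'];print((proj(s,[p+[0,.0305,0],p-[0,.0305,0],[.51,-.171,.0165]])-[190,170])*6.6)
```

```text
t 2.7 pos [ 0.5095 -0.17    0.0428] rpy [-3.1399  0.0043 -0.0186] w 0.0611 F [-0.4  1.  -0.9]
shift/0.08 [0.009 0.014 0.447] turn 0.0002
[[585.73544987 424.0912916 ]
 [463.29708049 407.7121167 ]
 [528.47646332 443.85263352]]
```

View pics/d4.png

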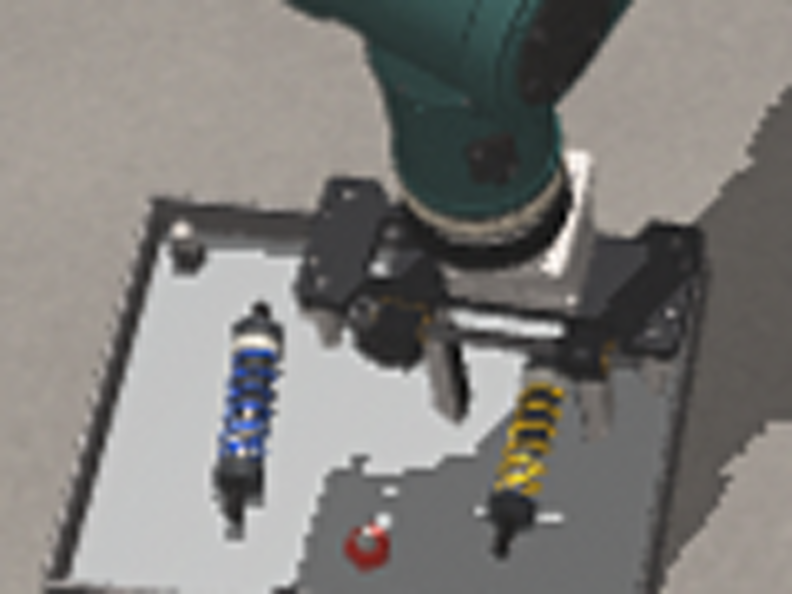

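Emit:
servo_tool(
  rows=[
    [[0.01,0.01,0.12],0],
    [[0.01,0.01,0.25],0],
    [[0.01,0.01,0.37],0],
    [[0.01,0.01,0.43],0],
    [[0.01,0.01,0.44],0],
    [[0.01,0.01,0.44],0],
  ],
)

```text
time: 3.25
tool_pos: [0.5118, -0.1711, 0.0096]
ee_rot: [-3.141, 0.001, -0.018]
wrist_force: [1.1, 0.2, 1.0]
width: 0.0608
```

Emit:
servo_tool(
  rows=[
    [[0,0,0],0],
    [[0,0,0],0],
    [[0,0,0],0],
    [[0,0,0],0],
    [[0,0,0],0],
    [[0,0,0],0],
  ],
  grip=1,
)

```text
time: 3.75
tool_pos: [0.5122, -0.1713, 0.0105]
ee_rot: [3.141, -0.0, -0.018]
wrist_force: [-0.6, -0.0, -0.5]
width: 0.0247
```

Emit:
servo_tool(
  rows=[
    [[0,0,0],0],
    [[0,0,0],0],
    [[0,0,0.02],0],
    [[0,0,0.04],0],
    [[0,0,0.04],0],
    [[0,0,0.04],0],
  ],
  grip=0.2,
)

```text
time: 4.25
tool_pos: [0.5119, -0.1712, 0.0068]
ee_rot: [-3.142, 0.001, -0.018]
wrist_force: [0.2, 0.2, 0.7]
width: 0.0371
```

Emit:
servo_tool(
  rows=[
    [[0,0,0],0],
    [[0,0,0],0],
    [[0,0,0],0],
    [[0,0,0],0],
    [[0,0,0],0],
    [[0,0,0],0],
    [[0,0,0],0],
    [[0,0,0],0],
  ],
  grip=1,
)

```text
time: 4.92
tool_pos: [0.5122, -0.1713, 0.0071]
ee_rot: [3.141, -0.0, -0.018]
wrist_force: [0.9, 0.3, 0.1]
width: 0.0224
```

Emit:
servo_tool(
  rows=[
    [[0,0,-0.05],0],
    [[0,0,-0.15],0],
    [[0,0,-0.3],0],
    [[0,0,-0.5],0],
    [[0,0,-0.7],0],
    [[0,0,-0.85],0],
    [[0,0,-0.97],0],
    [[0,0,-1],0],
    [[0,0,-1],0],
  ],
)

```text
time: 5.67
tool_pos: [0.5127, -0.1715, 0.0884]
ee_rot: [3.141, -0.002, -0.018]
wrist_force: [0.0, 0.3, -1.0]
width: 0.0224
```

Run:
```python
from go import *
to(.517,.264,.12,1.77)
s=snap('scene','scene3')
crop('scene3',190,170,120,90,6.6,'d5')
```

```text
t 5.67 pos [ 0.5127 -0.1715  0.0884] rpy [ 3.1406e+00 -2.1000e-03 -1.8000e-02] w 0.0224 F [ 0.   0.3 -1. ]
shift/0.08 [-0.044 -5.444 -0.401] turn -1.1383
```

View pics/d5.png

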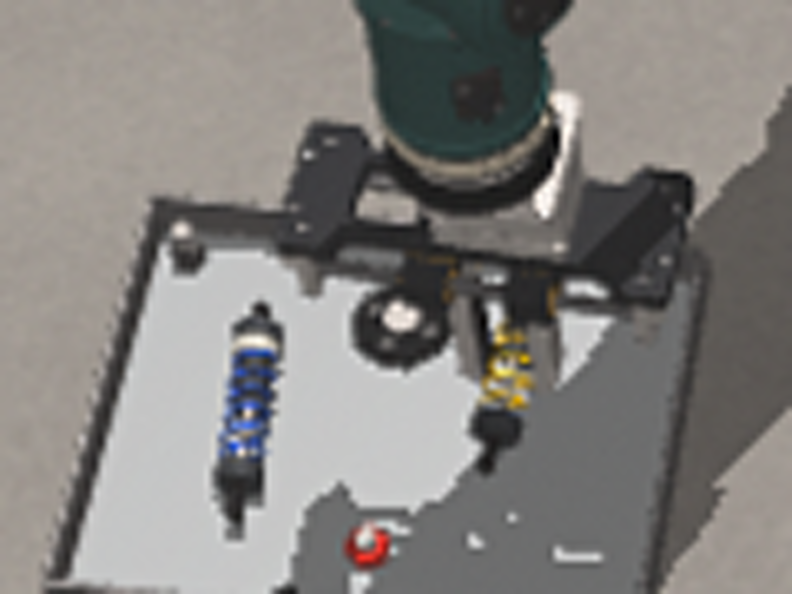

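Emit:
servo_tool(
  rows=[
    [[0,0,-0.15],-0.03],
    [[0,-0.08,-0.35],-0.08],
    [[0,-0.18,-0.55],-0.15],
    [[0,-0.28,-0.75],-0.22],
    [[0,-0.4,-0.9],-0.29],
    [[0,-0.5,-0.98],-0.36],
    [[0,-0.6,-1],-0.43],
    [[0,-0.7,-1],-0.5],
    [[0,-0.8,-1],-0.57],
    [[0,-0.9,-1],-0.64],
    [[0,-1,-1],-0.71],
    [[0,-1,-1],-0.77],
  ],
)

```text
time: 6.72
tool_pos: [0.5128, -0.0897, 0.1655]
ee_rot: [-3.138, -0.0, 1.198]
wrist_force: [0.6, 0.4, -0.4]
width: 0.0221
```

Run:
```python
from go import *
to(.517,.264,.15,1.77)
```

```text
t 6.72 pos [ 0.5128 -0.0897  0.1655] rpy [-3.1384e+00 -5.0000e-04  1.1981e+00] w 0.0221 F [ 0.6  0.4 -0.4]
shift/0.08 [ 4.137 -1.561  0.201] turn -0.3641
```

Emit:
servo_tool(
  rows=[
    [[0.05,-0.02,0],-0.03],
    [[0.15,-0.06,0],-0.09],
    [[0.3,-0.11,0],-0.16],
    [[0.48,-0.18,0],-0.23],
    [[0.66,-0.25,0],-0.3],
    [[0.84,-0.32,0],-0.36],
    [[1,-0.38,0],-0.36],
  ],
)

```text
time: 7.3
tool_pos: [0.5141, -0.0047, 0.1655]
ee_rot: [-3.139, -0.001, 1.76]
wrist_force: [0.3, -0.0, -1.1]
width: 0.0224
```

Run:
```python
from go import *
to(.517,.264,.15,1.77)
```

```text
t 7.3 pos [ 0.5141 -0.0047  0.1655] rpy [-3.1387e+00 -1.0000e-03  1.7602e+00] w 0.0224 F [ 0.3 -0.  -1.1]
shift/0.08 [3.292 0.669 0.195] turn -0.0062
```

Emit:
servo_tool(
  rows=[
    [[0.17,0.03,0],0],
    [[0.37,0.07,0],0],
    [[0.58,0.12,0],0],
    [[0.79,0.16,0],0],
    [[1,0.2,0],0],
  ],
)

```text
time: 7.72
tool_pos: [0.5151, 0.0766, 0.1654]
ee_rot: [-3.139, -0.0, 1.757]
wrist_force: [-0.1, 0.0, -1.7]
width: 0.0219
```

Emit:
servo_tool(
  rows=[
    [[0.2,0.04,0],0],
    [[0.4,0.08,0],0],
    [[0.6,0.12,0],0],
    [[0.8,0.16,0],0],
    [[1,0.2,0],0],
  ],
)

```text
time: 8.13
tool_pos: [0.516, 0.1581, 0.1654]
ee_rot: [-3.139, 0.0, 1.757]
wrist_force: [1.4, -0.1, -0.1]
width: 0.022
```

Emit:
servo_tool(
  rows=[
    [[0.2,0.04,0],0],
    [[0.4,0.08,0],0],
    [[0.6,0.12,0],0],
    [[0.8,0.16,0],0],
    [[1,0.2,0],0],
  ],
)

```text
time: 8.55
tool_pos: [0.5169, 0.2396, 0.1653]
ee_rot: [-3.138, 0.001, 1.757]
wrist_force: [0.0, -0.3, -0.4]
width: 0.0219
```

Emit:
servo_tool(
  rows=[
    [[0.14,0.03,0],0],
    [[0.24,0.05,0],0],
    [[0.29,0.06,0],0],
    [[0.29,0.06,0],0],
    [[0.29,0.06,0],0],
    [[0.29,0.06,0],0],
  ],
)

```text
time: 9.05
tool_pos: [0.5182, 0.262, 0.167]
ee_rot: [-3.141, 0.001, 1.756]
wrist_force: [-0.5, -0.1, -1.0]
width: 0.0221
```

Run:
```python
from go import *
to(.517,.264,.15,1.77)
s=snap('scene','scene4'); snap('top','top4')
crop('scene4',320,190,140,100,5.7,'d6')
crop('top4',140,170,160,115,5,'d7')
```

```text
t 9.05 pos [0.5182 0.262  0.167 ] rpy [-3.1414e+00  5.0000e-04  1.7562e+00] w 0.0221 F [-0.5 -0.1 -1. ]
shift/0.08 [ 0.027 -0.01   0.213] turn -0.0088
```

View pics/d6.png

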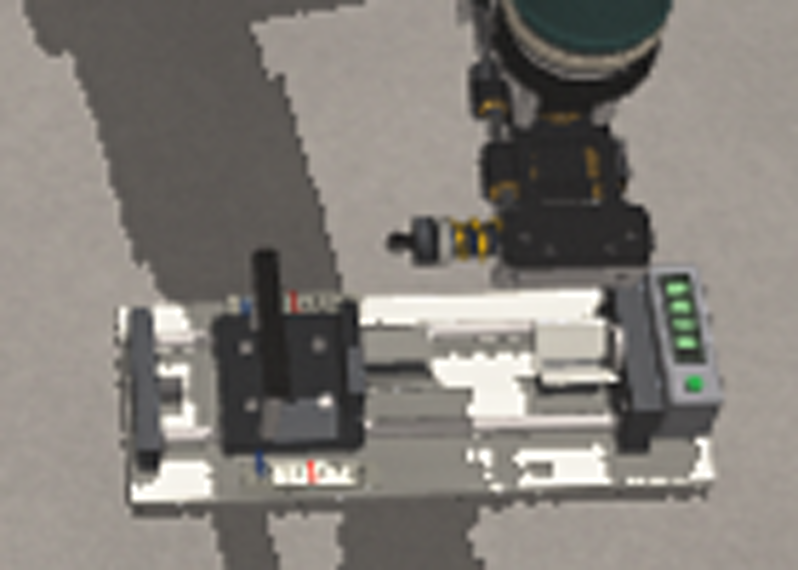

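View pics/d7.png

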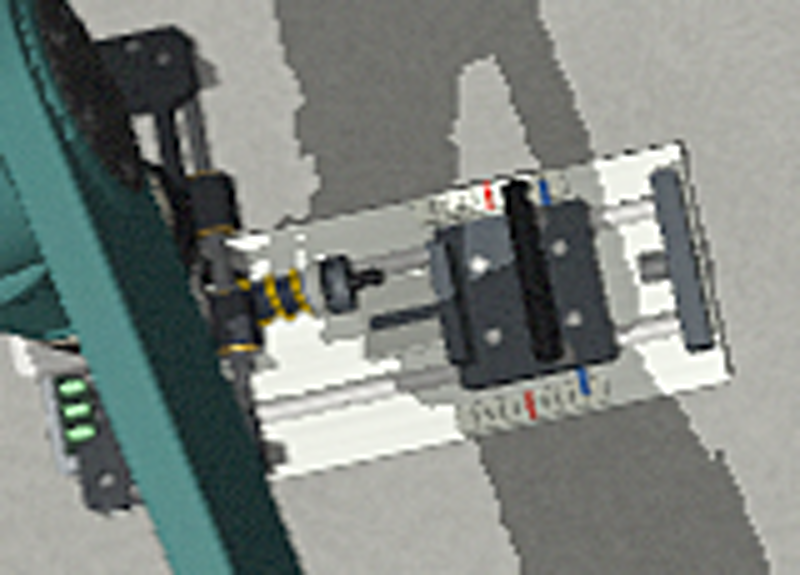

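Run:
```python
from go import *
t=load('top4');s=load('scene4')
T=lambda x,y:(140+x/5-.4,170+y/5-.4)
S=lambda x,y:(320+x/5.7-.41,190+y/5.7-.41)
o=robot.get_obs();p=o['tool_pos'];yaw=o['ee_rot'][2];ex=np.array([np.cos(yaw),np.sin(yaw),0])
for n,a,b,x in[('eye tip',T(383,277),S(388,241),-63),('white/yellow',T(310,296),S(453,240),-31),('collar outer',T(355,283),S(413,240),-49)]:
    q,e=tri(t,a,s,b); print(n,q.round(4),round(e,4),'along',((q-p)@ex).round(4),'origin along',((q-p)@ex-x/1000).round(4))
# base edge yaw
t0=load('top0');T2=lambda x,y:(140+x/5.1-.4,185+y/5.1-.4)
a=atz(t0,T2(97,450),.008);b=atz(t0,T2(745,308),.008);c=atz(t0,T2(697,68),.008)
d=a-b;print('base',a,b,c,np.linalg.norm(d),np.arctan2(-d[0],d[1]),np.arctan2((c-b)[1],(c-b)[0]))
# pointer & half marks
S2=lambda x,y:(330+x/6.4-.42,225+y/6.4-.42)
```

```text
eye tip [0.529  0.198  0.1757] 0.0012 along -0.0649 origin along -0.0019
white/yellow [0.5216 0.2306 0.1727] 0.0004 along -0.0316 origin along -0.0006
collar outer [0.5265 0.2103 0.1757] 0.0007 along -0.0524 origin along -0.0034
base [0.43365475 0.3774427  0.008     ] [0.4967074  0.06033645 0.008     ] [0.61717518 0.08263673 0.008     ] 0.3233141055584232 0.19627764068113362 0.1830420174053234
```

Emit:
servo_tool(
  rows=[
    [[0.03,0,0.1],-0.008],
    [[0.05,-0.01,0.25],-0.008],
    [[0.05,-0.01,0.45],-0.008],
    [[0.05,-0.01,0.65],-0.008],
    [[0.05,-0.01,0.75],-0.008],
    [[0.05,-0.01,0.8],-0.008],
    [[0.05,-0.01,0.8],-0.008],
    [[0.05,-0.01,0.8],-0.008],
  ],
)

```text
time: 9.82
tool_pos: [0.5167, 0.2666, 0.1032]
ee_rot: [3.141, 0.0, 1.77]
wrist_force: [-0.8, 0.7, -0.3]
width: 0.022
```

Run:
```python
from go import *
to(.517,.2661,.05,1.768)
s=snap('scene','scene5'); snap('top','top5')
crop('scene5',320,190,140,100,5.7,'d8')
crop('top5',140,170,160,115,5,'d9')
```

```text
t 9.82 pos [0.5167 0.2666 0.1032] rpy [3.1414e+00 1.0000e-04 1.7695e+00] w 0.022 F [-0.8  0.7 -0.3]
shift/0.08 [-0.006  0.002  0.665] turn 0.001
```

View pics/d8.png

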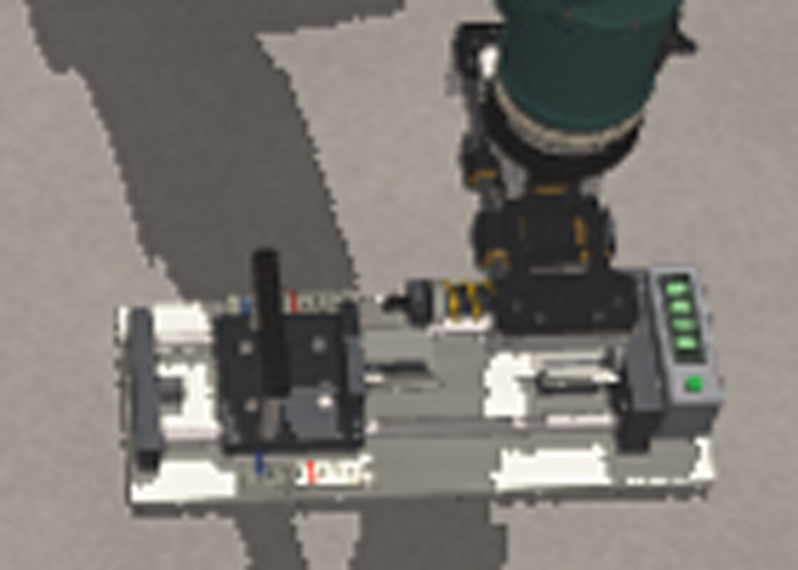

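View pics/d9.png

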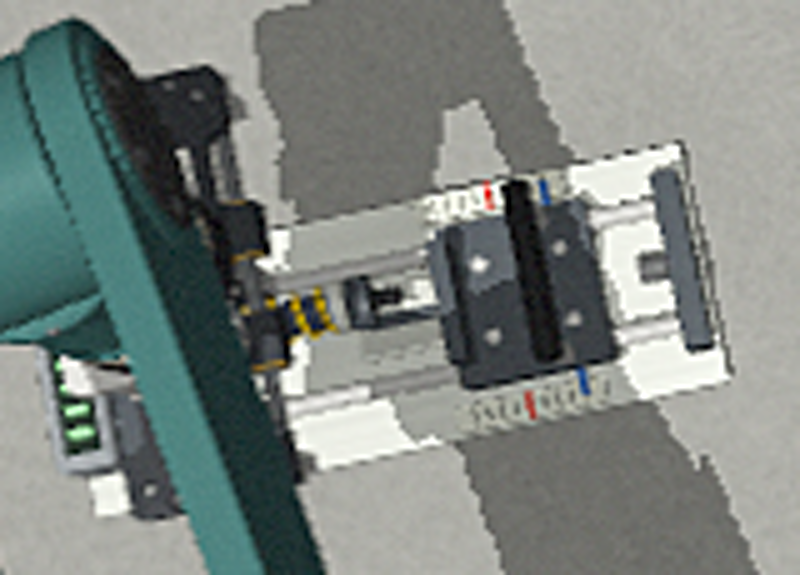

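Emit:
servo_tool(
  rows=[
    [[0,0,0.08],0],
    [[0,0,0.2],0],
    [[0,0,0.33],0],
    [[0,0,0.45],0],
    [[0,0,0.52],0],
    [[0,0,0.54],0],
    [[0,0,0.54],0],
    [[0,0,0.54],0],
  ],
)

```text
time: 10.58
tool_pos: [0.5167, 0.2666, 0.0599]
ee_rot: [3.141, 0.0, 1.77]
wrist_force: [0.7, -0.2, -0.8]
width: 0.0222
```

Run:
```python
from go import *
to(.517,.2661,.048,1.768)
s=snap('scene','scene6'); snap('top','top6')
for t in('scene6','top6'): cv2.imwrite(f'pics/ov_{t}.png',overlay(t,np.array([.5174,.2641]),.197)) if 0 else None
from ov import overlay
for t in('scene6','top6'): cv2.imwrite(f'pics/ov_{t}.png',overlay(t,np.array([.5174,.2641]),.197))
```

```text
t 10.58 pos [0.5167 0.2666 0.0599] rpy [3.1415e+00 1.0000e-04 1.7695e+00] w 0.0222 F [ 0.7 -0.2 -0.8]
shift/0.08 [-0.006  0.002  0.148] turn 0.001
```

View pics/ov_scene6.png

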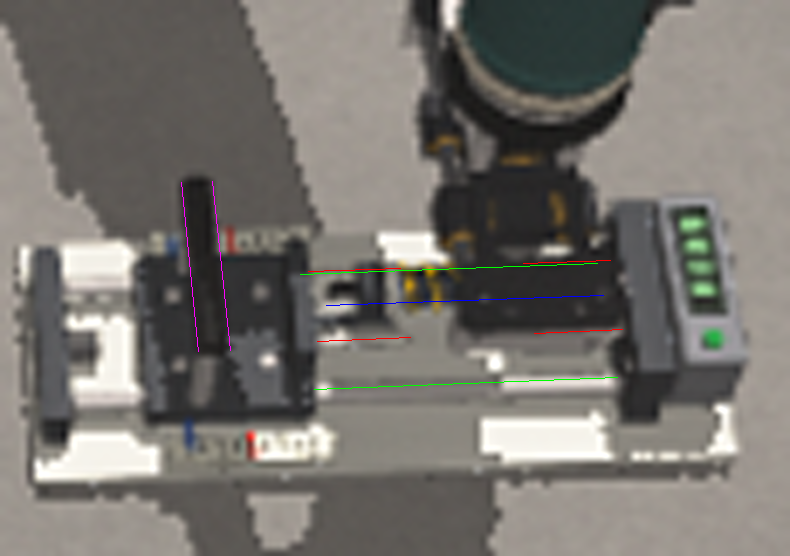

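View pics/ov_top6.png

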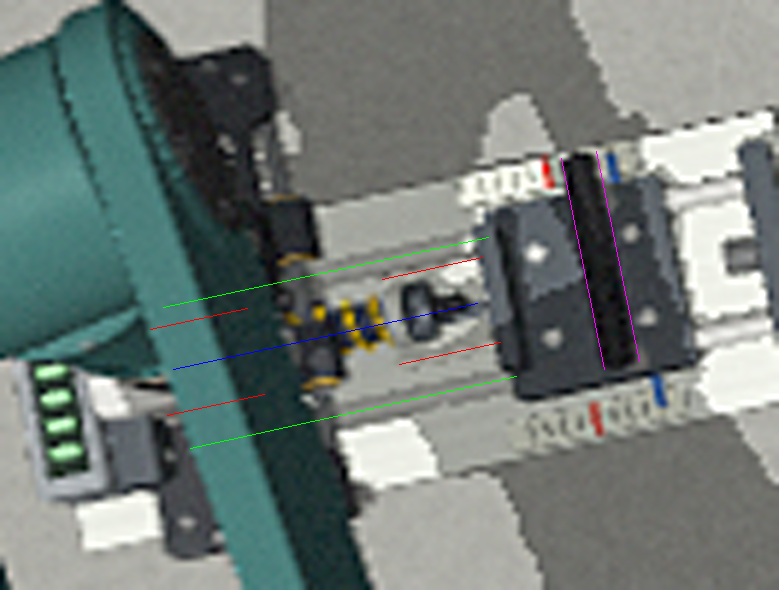

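Emit:
servo_tool(
  rows=[
    [[0,0,0.03],0],
    [[0,0,0.06],0],
    [[0,0,0.09],0],
    [[0,0,0.12],0],
    [[0,0,0.14],0],
    [[0,0,0.14],0],
    [[0,0,0.14],0],
  ],
)

```text
time: 11.27
tool_pos: [0.5165, 0.2664, 0.0484]
ee_rot: [-3.141, 0.0, 1.77]
wrist_force: [0.8, 0.9, -0.9]
width: 0.022
```

Emit:
servo_tool(
  rows=[
    [[0,0,0.01],0],
    [[0,0,0.02],0],
    [[0,0,0.02],0],
    [[0,0,0.02],0],
  ],
)

```text
time: 11.6
tool_pos: [0.5169, 0.2666, 0.0472]
ee_rot: [3.141, -0.0, 1.769]
wrist_force: [-0.3, -0.0, -0.8]
width: 0.022
```

Run:
```python
from go import *
to(.517,.2661,.048,1.768)
s=snap('scene','scene7'); 
from ov import overlay
cv2.imwrite(f'pics/ov_scene7.png',overlay('scene7',np.array([.5174,.2641]),.197))
```

```text
t 11.6 pos [0.5169 0.2666 0.0472] rpy [ 3.1408 -0.      1.7694] w 0.022 F [-0.3 -0.  -0.8]
shift/0.08 [-0.006  0.    -0.009] turn 0.0009
```

View pics/ov_scene7.png

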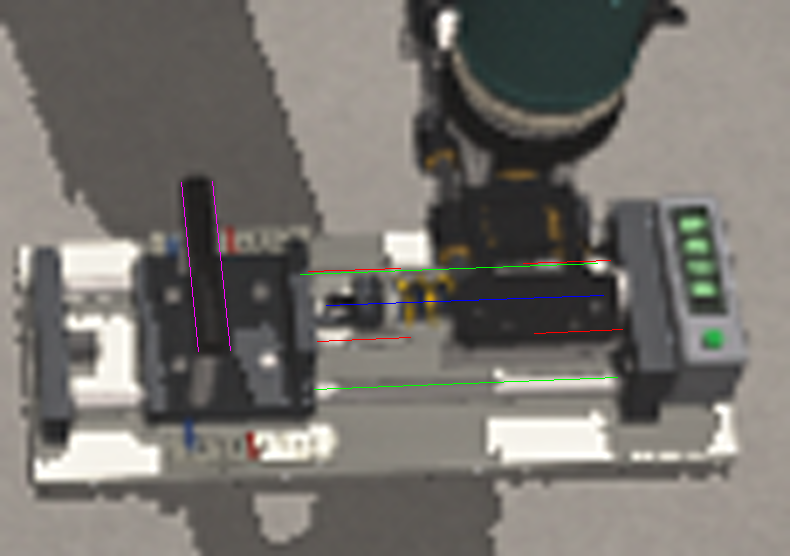

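Emit:
servo_tool(
  rows=[
    [[0,0,0.008],0],
    [[0,0,0.015],0],
    [[0,0,0.015],0],
    [[0,0,0.015],0],
  ],
)

```text
time: 11.98
tool_pos: [0.5173, 0.2668, 0.0467]
ee_rot: [3.14, -0.0, 1.769]
wrist_force: [1.6, 0.5, 3.4]
width: 0.0222
```

Emit:
servo_tool(
  rows=[
    [[0,0,0.008],0],
    [[0,0,0.015],0],
    [[0,0,0.015],0],
    [[0,0,0.015],0],
  ],
)

```text
time: 12.32
tool_pos: [0.5174, 0.2668, 0.0465]
ee_rot: [3.139, -0.0, 1.769]
wrist_force: [-0.2, -0.7, 7.3]
width: 0.0224
```

Contact: 7 N upward with the damper centre at about 0.056 m. Letting go.

Emit:
servo_tool(
  rows=[
    [[0,0,-0.01],0],
    [[0,0,-0.01],0],
    [[0,0,-0.01],0],
    [[0,0,-0.01],0],
    [[0,0,-0.01],0],
  ],
  grip=0,
)

```text
time: 12.73
tool_pos: [0.516, 0.2663, 0.0446]
ee_rot: [-3.14, 0.0, 1.77]
wrist_force: [-0.3, 0.3, 0.6]
width: 0.0467
```

Emit:
servo_tool(
  rows=[
    [[0,0,-0.05],0],
    [[0,0,-0.15],0],
    [[0,0,-0.3],0],
    [[0,0,-0.5],0],
    [[0,0,-0.7],0],
    [[0,0,-0.9],0],
    [[0,0,-1],0],
    [[0,0,-1],0],
  ],
)

```text
time: 13.4
tool_pos: [0.5184, 0.2673, 0.1294]
ee_rot: [3.135, -0.001, 1.77]
wrist_force: [-0.3, 0.4, 0.5]
width: 0.047
```

Emit:
servo_tool(
  rows=[
    [[-0.2,0,-0.2],0],
    [[-0.4,0,-0.4],0],
    [[-0.7,0,-0.6],0],
    [[-1,0,-0.6],0],
    [[-1,0,-0.6],0],
  ],
)

```text
time: 13.82
tool_pos: [0.5336, 0.1847, 0.1744]
ee_rot: [3.14, 0.002, 1.766]
wrist_force: [1.3, 0.5, 0.1]
width: 0.0468
```

Run:
```python
from go import *
to(.541,.1455,.14,.2)
s=snap('scene','scene8'); snap('top','top8')
from ov import overlay
for t in ('scene8','top8'):cv2.imwrite(f'pics/ov_{t}.png',overlay(t,np.array([.5174,.2641]),.197))
```

```text
t 13.82 pos [0.5336 0.1847 0.1744] rpy [3.1397e+00 2.3000e-03 1.7656e+00] w 0.0468 F [1.3 0.5 0.1]
shift/0.08 [-0.497 -0.005  0.431] turn 0.9967
```

View pics/ov_scene8.png

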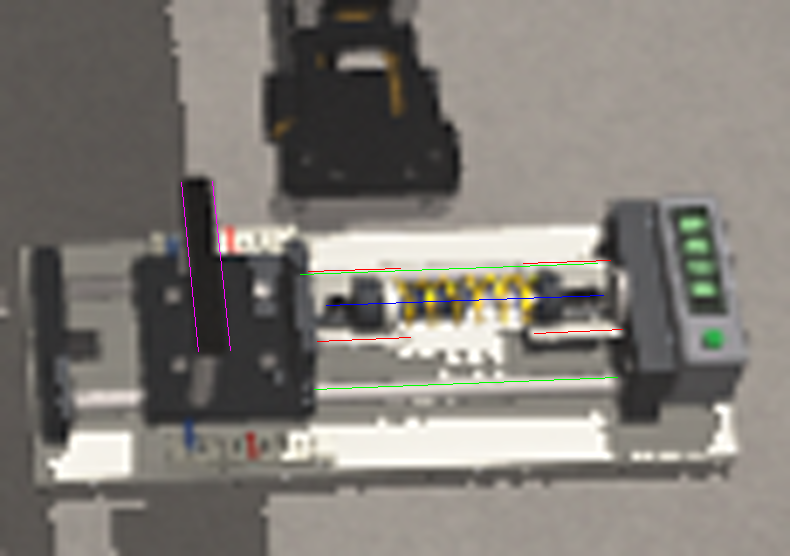

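View pics/ov_top8.png

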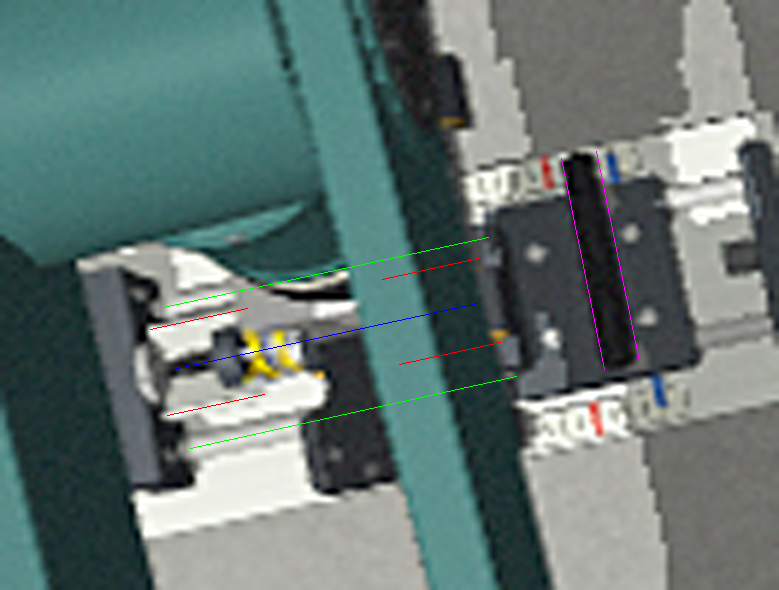

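Emit:
servo_tool(
  rows=[
    [[-0.05,0,0],0.04],
    [[-0.1,0,0],0.11],
    [[-0.15,0,0],0.18],
    [[-0.2,0,0],0.26],
    [[-0.25,0,0],0.33],
    [[-0.3,0,0],0.41],
    [[-0.35,0,0],0.48],
    [[-0.4,0,0],0.56],
    [[-0.44,0,0],0.63],
    [[-0.47,0,0],0.71],
    [[-0.5,0,0],0.78],
    [[-0.5,0,0],0.85],
  ],
)

```text
time: 14.92
tool_pos: [0.5396, 0.1498, 0.1721]
ee_rot: [-3.141, 0.002, 0.43]
wrist_force: [-0.9, 0.5, 0.6]
width: 0.0472
```

Emit:
servo_tool(
  rows=[
    [[0,0,0.1],0.07],
    [[0,0,0.2],0.13],
    [[0,0,0.25],0.15],
    [[0,0,0.25],0.15],
    [[0,0,0.25],0.15],
    [[0,0,0.25],0.15],
  ],
)

```text
time: 15.42
tool_pos: [0.5401, 0.1496, 0.1532]
ee_rot: [-3.141, 0.0, 0.2]
wrist_force: [0.3, 0.2, -0.4]
width: 0.0471
```

Run:
```python
from go import *
to(.541,.1455,.079,.197)
s=snap('scene','scene9'); snap('top','top9')
from ov import overlay
for t in ('scene9','top9'):cv2.imwrite(f'pics/ov_{t}.png',overlay(t,np.array([.5174,.2641]),.197))
```

```text
t 15.42 pos [0.5401 0.1496 0.1532] rpy [-3.1414e+00  5.0000e-04  2.0040e-01] w 0.0471 F [ 0.3  0.2 -0.4]
shift/0.08 [0.002 0.052 0.928] turn 0.0022
```

View pics/ov_scene9.png

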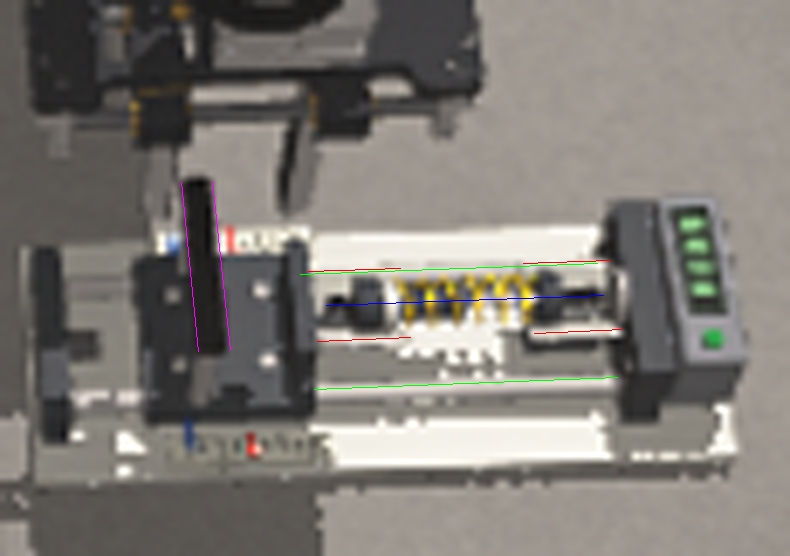

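View pics/ov_top9.png

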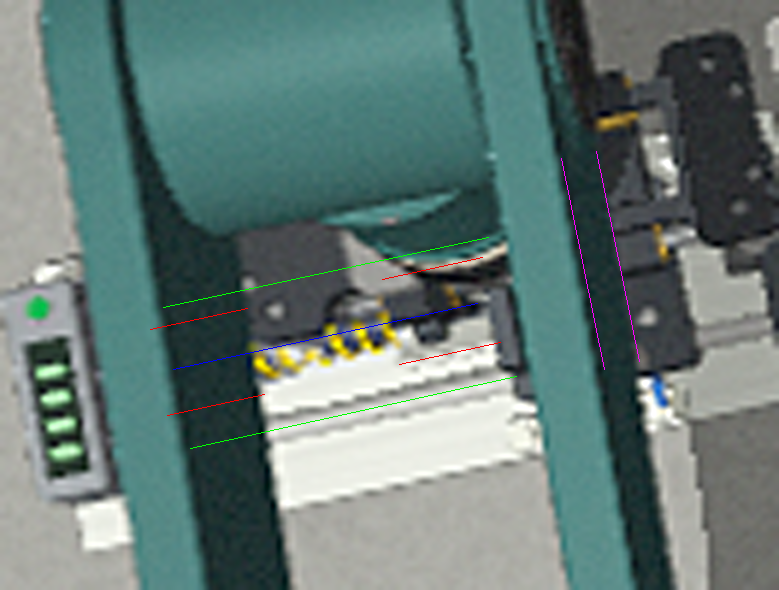

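Emit:
servo_tool(
  rows=[
    [[0,0.03,0.05],0],
    [[0,0.05,0.15],0],
    [[0,0.05,0.3],0],
    [[0,0.05,0.45],0],
    [[0,0.05,0.6],0],
    [[0,0.05,0.75],0],
    [[0,0.05,0.87],0],
    [[0,0.05,0.92],0],
    [[0,0.05,0.92],0],
    [[0,0.05,0.92],0],
  ],
)

```text
time: 16.35
tool_pos: [0.5411, 0.145, 0.0797]
ee_rot: [3.142, 0.0, 0.199]
wrist_force: [1.1, 0.4, 0.5]
width: 0.0467
```

Emit:
servo_tool(
  rows=[
    [[0,0,0],0],
    [[0,0,0],0],
    [[0,0,0],0],
    [[0,0,0],0],
    [[0,0,0],0],
    [[0,0,0],0],
    [[0,0,0],0],
    [[0,0,0],0],
  ],
  grip=1,
)

```text
time: 17.02
tool_pos: [0.5412, 0.1451, 0.0802]
ee_rot: [-3.142, -0.001, 0.199]
wrist_force: [-0.3, 1.1, 1.7]
width: 0.013
```

Run:
```python
from go import *
to(.541-.028*np.sin(.197),.1455+.028*np.cos(.197),.079,.197)
s=snap('scene','scene10'); snap('top','top10')
from ov import overlay
for t in ('scene10',):cv2.imwrite(f'pics/ov_{t}.png',overlay(t,np.array([.5174,.2641]),.197))
crop('top10',140,170,160,115,5,'e1')
```

```text
t 17.02 pos [0.5412 0.1451 0.0802] rpy [-3.1415e+00 -5.0000e-04  1.9870e-01] w 0.013 F [-0.3  1.1  1.7]
shift/0.08 [-0.001 -0.356  0.015] turn 0.0011
```

View pics/ov_scene10.png

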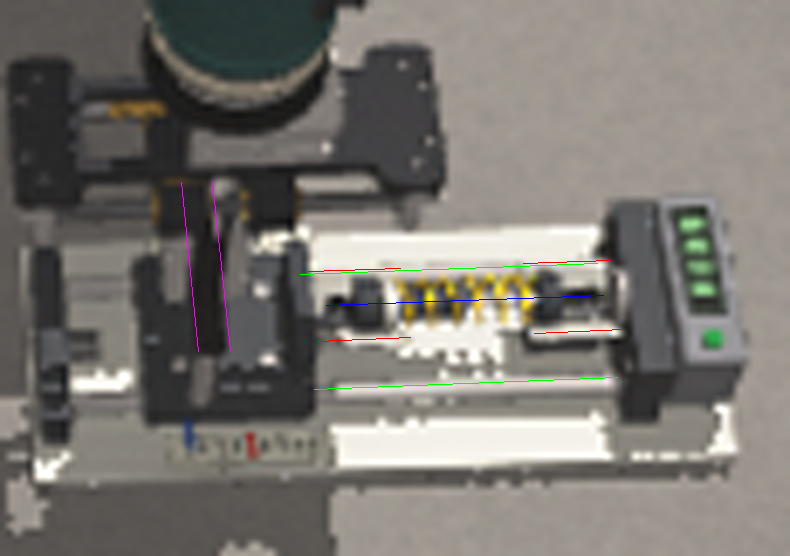

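View pics/e1.png

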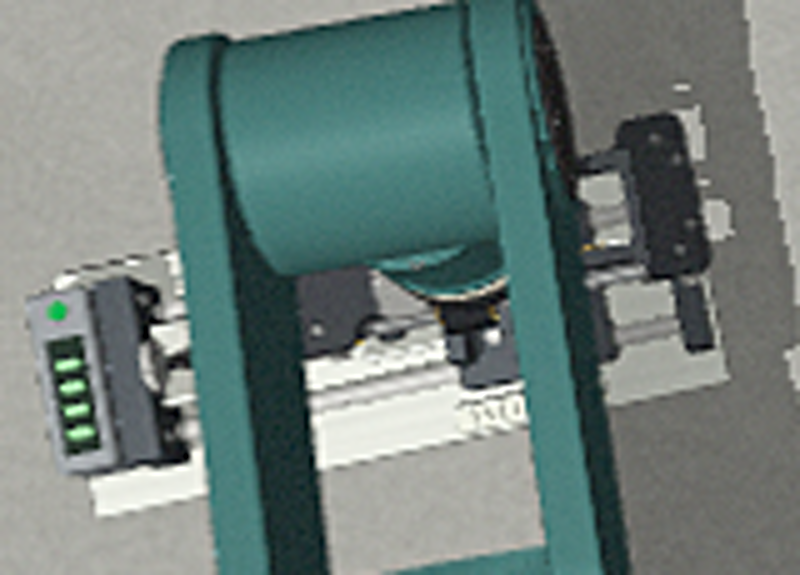

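Emit:
servo_tool(
  rows=[
    [[0,-0.02,0],0],
    [[0,-0.04,0],0],
    [[0,-0.07,0],0],
    [[0,-0.1,0],0],
    [[0,-0.13,0],0],
    [[0,-0.16,0],0],
    [[0,-0.19,0],0],
    [[0,-0.22,0],0],
    [[0,-0.24,0],0],
    [[0,-0.25,0],0],
    [[0,-0.25,0],0],
    [[0,-0.25,0],0],
  ],
)

```text
time: 18.12
tool_pos: [0.5378, 0.1625, 0.0801]
ee_rot: [3.137, -0.0, 0.198]
wrist_force: [0.8, -8.2, 3.7]
width: 0.0131
```

```bash
cat > sl.py <<'E'
from go import *
import sys
def sl(n):
    to(.5412-.028*np.sin(.197),.1451+.028*np.cos(.197),.080,.197)
    o=robot.get_obs();d=o['tool_pos'][:2]-[.5412,.1451];u=np.array([-np.sin(.197),np.cos(.197)])
    print('travel mm',1000*d@u,'side',1000*d@[u[1],-u[0]],'Fslide',o['wrist_force'][:2]@u)
    snap('scene',n); crop(n,330,225,125,70,6.4,n+'c')
E
python3 -c "
from sl import *; sl('scene11')"
```

```text
t 18.12 pos [0.5378 0.1625 0.0801] rpy [ 3.137e+00 -5.000e-04  1.981e-01] w 0.0131 F [ 0.8 -8.2  3.7]
shift/0.08 [-0.001 -0.128  0.001] turn 0.0007
travel mm 17.740353641745852 side 0.06455234901031466 Fslide -8.238069485108364
```

View pics/scene11c.png

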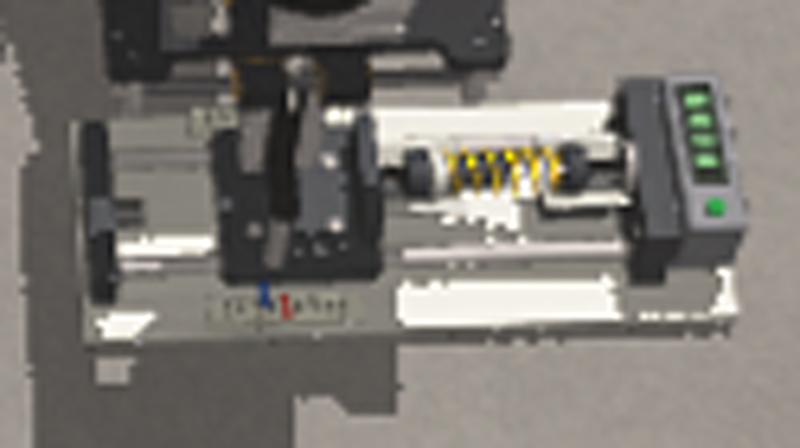

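Emit:
servo_tool(
  rows=[
    [[0,-0.02,0],0],
    [[0,-0.04,0],0],
    [[0,-0.06,0],0],
    [[0,-0.08,0],0],
    [[0,-0.1,0],0],
    [[0,-0.12,0],0],
    [[0,-0.14,0],0],
    [[0,-0.14,0],0],
    [[0,-0.14,0],0],
    [[0,-0.14,0],0],
  ],
)

```text
time: 19.0
tool_pos: [0.536, 0.1714, 0.0802]
ee_rot: [3.133, -0.0, 0.197]
wrist_force: [2.4, -13.4, 5.0]
width: 0.0132
```

```bash
python3 -c "
from sl import *; sl('scene12')"
```

```text
t 19.0 pos [0.536  0.1714 0.0802] rpy [ 3.1331e+00 -4.0000e-04  1.9730e-01] w 0.0132 F [  2.4 -13.4   5. ]
shift/0.08 [-0.001 -0.015  0.002] turn 0.0002
travel mm 26.824408384749542 side 0.09656608806678463 Fslide -13.61371448222819
```

View pics/scene12c.png

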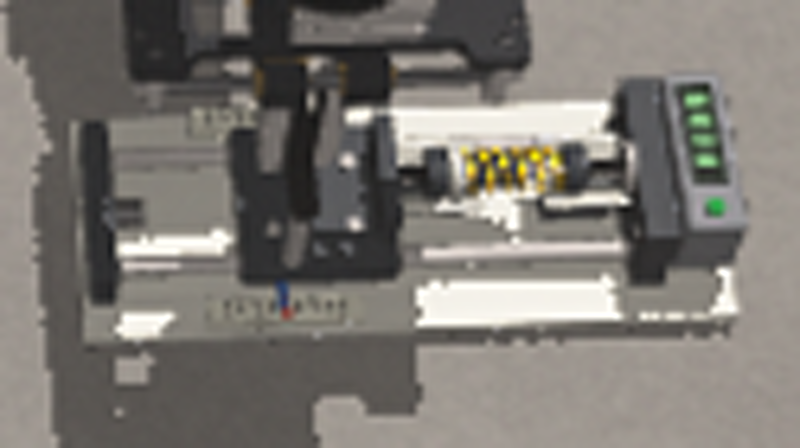

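Emit:
servo_tool(
  rows=[
    [[0,-0.01,0],0],
    [[0,-0.02,0],0],
    [[0,-0.02,0],0],
    [[0,-0.02,0],0],
    [[0,-0.02,0],0],
    [[0,-0.02,0],0],
    [[0,-0.02,0],0],
    [[0,-0.02,0],0],
  ],
)

```text
time: 19.72
tool_pos: [0.5358, 0.1726, 0.0802]
ee_rot: [3.132, -0.0, 0.197]
wrist_force: [2.8, -13.2, 3.7]
width: 0.0131
```

```bash
python3 -c "
from sl import *; sl('scene13'); crop('scene13',355,255,40,25,20,'sc13z'); snap('top','top13'); crop('top13',200,190,100,90,6,'t13')"
```

```text
t 19.72 pos [0.5358 0.1726 0.0802] rpy [ 3.1325e+00 -4.0000e-04  1.9700e-01] w 0.0131 F [  2.8 -13.2   3.7]
shift/0.08 [-0.002  0.     0.002] turn -0.0
travel mm 28.011162775963268 side 0.12328748464533971 Fslide -13.523518926491281
```

View pics/scene13c.png

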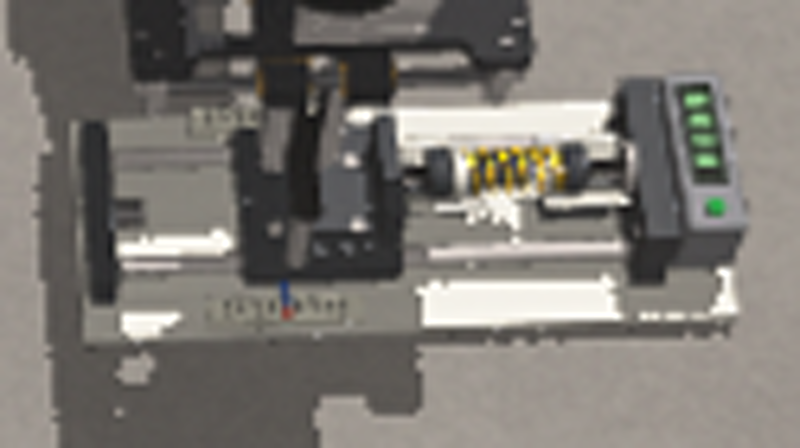

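View pics/sc13z.png

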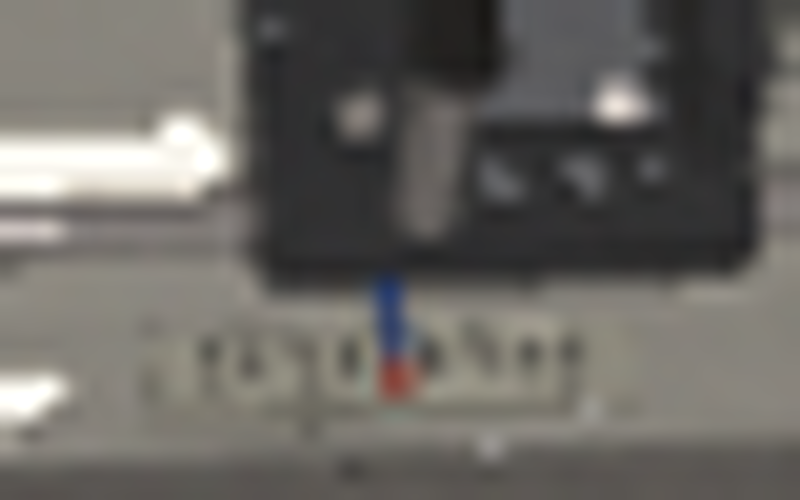

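View pics/t13.png

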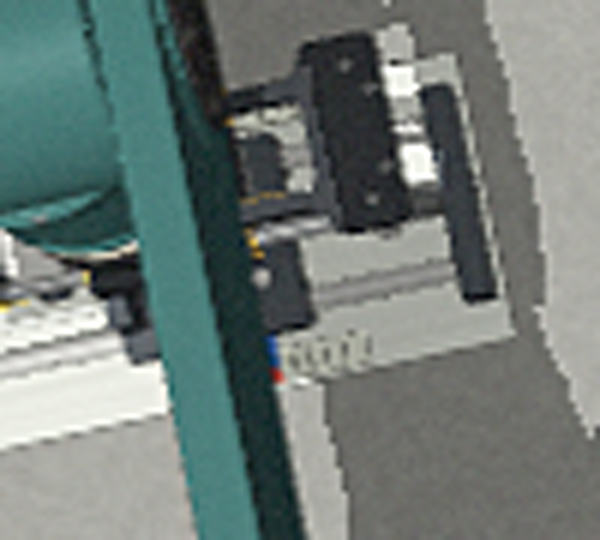

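The blue pointer stands on the red half-way line on both sides: scene zoom (392,330) over (396,380), top crop (272,350) over (278,377). Travel reads 28.0 mm and the push is 13.5 N. Handing in.

```bash
python3 -c "
from go import *
o=robot.get_obs();print(o['tool_pos'],abs(o['qvel']).max(),o['wrist_force'])
print(robot.close_job())"
```

```text
[0.53583037 0.17260325 0.08015407] 0.0016095438846403859 [  2.13710607 -13.24463108   3.34224766]
the job is handed in; nothing more can be done
None
```

I laid the yellow-spring damper in the V-saddles and let go. I then gripped the handle bar and pushed the carriage to the red half-way line. The job was handed in at about 20 s of the 54 s, with the arm still holding it there; no verdict was reported.

- **Placing:** after I let go, two pictures showed the damper along the slide axis between the faces, with the carriage still parked.
- **Half-way hold:** the tool had travelled 28.0 mm since gripping the bar, and the blue pointer stood on the red line in both views. The push along the slide was 13.5 N, close to the expected 14 N, and joint speeds were nearly zero.
- **Not measured:** I did not measure the damper's stroke or its contact forces directly. I took them from the travel, the push and the pictures.
- **Other parts:** the tray, the blue damper and the bystanders looked undisturbed in the pictures I looked at, but I took no dedicated picture of them at the end.
- **Mismatches:** none of the checks failed. Two measurements disagreed slightly: the slide's direction came out at 0.197 rad from one edge of the tester base (0.183 from another) and 0.200 rad from the handle bar. The damper's middle came out 1 to 3 mm behind the grip, depending on the feature measured. I used 0.197 rad and 2 mm.

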